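Drive the stuck orange hinge pin out of a printed elbow

TASK

Take the drift punch with the black handle and brass cap from the wooden tool rack and use it to drive the stuck orange pin straight down out of its blue printed elbow, until the pin is wholly clear beneath the blue part. Then put the punch back upright in the rack hole it came from, fully home, and let go. Leave the white pin in the other elbow where it is.

Things in the scene. Friction and masses are not known exactly. Their poses are not given: they have to be found in the camera images.
- punch: Drift punch, ~120 g, upright. Origin: centre of its flat tip; z up. Shank 10 mm dia. to 55 mm, collar 36 mm dia. to 61, black handle 26 mm dia. to 111 (grip here), brass cap to 115. Its collar rests on a fixed rack 60 mm high, tip 5 mm above the table, in one of three 18 mm holes (3 mm chamfer) 65 mm apart in a row along the punch's x. Like tools with red and green handles fill the other two.
- orange_pin_top (a point): Centre of the upper end of the upright orange pin, 20 mm dia., 30 mm long, with a 28 mm head below, so it comes out only downwards. It starts 2 mm proud to 3 mm sunk in the 22 mm bore (4 mm chamfer) of a fixed blue block 66 x 76 mm, underside 58 and top 86 mm above the table. Block's blue forearm lies on its far side, up to 105 mm high. A twin elbow has a white pin.
- orange_pin (a joint): How far the orange pin is driven down, m: 0 when its upper end is 88 mm above the table (2 mm above the block), 0.030 when that end is level with the block's underside (58 mm above the table), 0.042 at the stop. It resists with about 8 N all the way and stays where it is left.
- white_pin (a joint): The same for the white pin in the twin elbow, to be left alone; 0 at the start.
There are look-alikes about, which are no part of the job. Leave any purple look-alike of the punch alone.

How it is judged (in metres and radians):
On the way:
1. the punch's tip drives the orange pin down and clear of the elbow's underside (distance between punch and orange_pin_top below 0.015 m and value of joint orange_pin above 0.03 m), for 0.05 s.
At the end, for the whole second after the job is handed in: The orange pin is driven down at least 30 mm, clear of the elbow; the punch stands at rest in its own rack hole, within 16 mm of where it started and within 10 degrees of upright; the white pin has moved less than 6 mm (value of joint orange_pin above 0.03 m and distance of punch from where it was at the start of the episode below 0.016 m and angle between punch's own z axis and vertical below 0.17 rad and linear speed of punch below 0.03 m/s and value of joint white_pin below 0.006 m); the robot touches nothing.
It fails at once if the white pin is driven 6 mm or more (value of joint white_pin above 0.006 m).
It also fails if it takes over 48 s, if anything falls off the work surface, if the arm or the gripper's body presses on something with over 40 N, if the wrist force passes 120 N, or if a joint passes its speed limit or range.

ROBOT

A 6-joint arm with a two-finger parallel gripper is mounted at the origin on the work surface. World frame = base frame: x ahead of the robot, y to its left, z up, the work surface at z = 0. Lengths are in mm, angles in rad, forces in N, time in s.
With the tool pointing down it reaches from about 375 to 900 mm from the base axis. Payload 3.1 kg.
Tool frame: the origin (TCP) lies at the very end of the fingers, on their centre line; the grasp point (between the pads) lies 19 mm behind it; z points along the fingers, y is the line along which they close (so a half turn about z gives the same grasp; the last joint's range is limited). The gripper opens to 85 mm and grips with 20 to 120 N. Pads are 22 mm wide; open, the fingers measure 114 mm over their backs; the gripper's body (76 mm by 85 mm) begins 54 mm behind the grasp point. The pads swing forward as they close: fully open they stand 13 mm farther back than shut.
Start: joints at [-1.5, 0.527, 1.433, -0, 1.181, -0.178], TCP at [153.925, -605.726, 205.81] pointing down, gripper open.
Joint ranges: [-3.08, 3.08], [-0.75, 2.2], [0.22, 2.44], [-1.43, 4.57], [0, 2.65], [-2.85, 2.85]. Speed limits (rad/s): [2.79, 2.79, 3.14, 3.14, 3.14, 3.14].

INTERFACE

Orientations are given as [roll, pitch, yaw] about the fixed x, y, z axes, in that order (R = Rz(yaw) Ry(pitch) Rx(roll)).
In Python, from rig import state, read_camera, camera_model, job_done gives the robot as it stands.
- The arm moves only by the shell command python3 -m pendant 'ROWS'. ROWS is JSON, one flat list of numbers, 7 for each row, row after row: the shift along the tool's x, y, z scaled (see below), then the turn, a rotation vector about the tool's x, y, z scaled (see below), then the closure, from 0 (fully open) to 1 (shut). In form: [x, y, z, rx, ry, rz, grip, x, y, z, rx, ry, rz, grip, ...]. A call has 1 to 8 rows; each row is the pose to reach, as a shift and turn from the pose commanded when the call began, along the tool's axes at that moment; what a row does not reach only later rows make up. The controller multiplies each number of a shift by 1000 mm and each number of a turn by 90 degrees. A row lasts 1/12 s, in which the tool goes at most 41.7 mm and 7.16 degrees, less where a joint would pass 70% of its speed; a pose out of reach is approached as far as the arm can. A call with a number of a shift or a turn outside -1 to 1 is refused whole. A call with a gripper value outside its range is refused whole. The fingers move at their own pace and stop on an object; the grip force is fixed at half the most. Time passes only in rows, so rows that repeat a pose let the fingers close. It gives the time, the measured TCP pose, the force, the opening and the grip force at its end, in the units of the state.
- state(): the state, without advancing time (a new reading comes with each control period).
- read_camera(name): name is "scene" or "top"; returns the picture (384x512x3 uint8, red, green, blue); there is no depth.
- camera_model(name): a dict with "mtx" (3x3 intrinsics, pixels), "cam_to_world" (4x4, takes a point from camera to world coordinates). Camera axes: x right, y down, z forward; pixel columns grow to the right and rows downward; lengths in mm; the calibration is good to about 2 mm. A picture is of the moment at which its call begins. camera_model takes no time and is no camera call.
- job_done(): hands the job in; it is judged then, once.
The state is a dict: "time_s": time; "joint_positions": joint angles; "qvel": joint speeds; "joint_efforts": joint torques, N m; "eef_pos": TCP position; "orientation": TCP orientation; "ft_force": force on the tool from outside, world axes, zero at the start; "wrist_torque": the same for the moment, N m; "gripper_width": opening from 0.0 (shut) to 1.0 (fully open); "finger_force": force on a finger pad.
Only numpy, scipy, OpenCV 4.12 (cv2) and the standard library are available. Lean on these libraries where they do the work, as an engineer would, in place of code of your own. Each camera call takes 0.05 s, during which the arm holds its last target. There are 200 camera calls.

## Working session

There is one attempt and no reset: what is moved stays moved. The work goes in short steps, Python scripts to look and compute and a shell command to move; the robot and the scene stay as the last step left them, time stands still between calls to the robot, and variables do not carry over. Pictures are saved under pics/ and viewed, at most 10 in all, crops included, and the job is handed in when it is done.

```bash
mkdir -p pics; python3 - <<'E'
from rig import *
import cv2,numpy as np
for n in("scene","top"):
    cv2.imwrite(f"pics/{n}0.png",read_camera(n)[:,:,::-1]);m=camera_model(n);print(n,np.round(m["mtx"],1).tolist(),np.round(m["cam_to_world"],3).tolist())
print(state())
E
```

```text
scene [[429.7, 0.0, 253.6], [0.0, 429.7, 195.5], [0.0, 0.0, 1.0]] [[-0.543, 0.555, -0.63, 1223.897], [0.84, 0.351, -0.414, 424.421], [-0.008, -0.754, -0.657, 775.567], [0.0, 0.0, 0.0, 1.0]]
top [[406.7, 0.0, 260.3], [0.0, 406.7, 196.8], [0.0, 0.0, 1.0]] [[0.024, -0.996, 0.092, 492.716], [-1.0, -0.024, 0.008, -2.358], [-0.006, -0.092, -0.996, 1115.255], [0.0, 0.0, 0.0, 1.0]]
{'time_s': 0.1, 'joint_positions': array([-1.50051028e+00,  5.28374592e-01,  1.43380182e+00, -8.23254982e-07,
        1.18141446e+00, -1.78517717e-01]), 'qvel': array([-2.47031950e-04, -1.21263773e-03, -4.03098500e-03, -7.14595530e-05,
       -1.33102485e-03,  1.80347818e-04]), 'joint_efforts': array([-3.97359863e-04, -4.43304563e+01, -1.78586966e+01, -2.63303627e-04,
        3.88209548e-03, -1.89381541e-05]), 'eef_pos': array([ 153.86972556, -605.02853013,  204.92188592]), 'orientation': array([-3.13962605e+00, -3.54076992e-04,  2.48803730e-01]), 'ft_force': array([-1.41855967,  0.06654035,  0.01224193]), 'wrist_torque': array([-0.02305096,  0.04018037, -0.02092653]), 'finger_force': 0.0, 'gripper_width': 0.9957367437501226}
```

View pics/scene0.png

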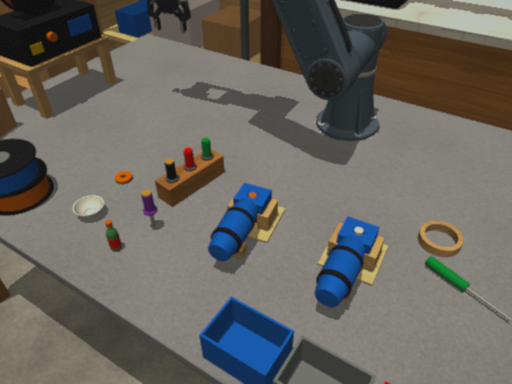

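View pics/top0.png

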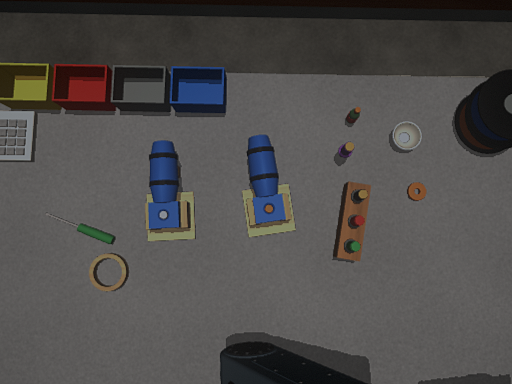

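Candidates: the black-handled punch with a brass cap is at top (363,195), scene (171,165). The look-alikes are the purple one off the rack at top (347,150), scene (148,200), red at (359,220), green at (355,246), and the bottle at (353,115). My choice is the black one in the end hole of the rack. The orange pin is at top (268,209) and the white pin at (163,215).

```bash
python3 - <<'E'
import cv2,numpy as np
a=cv2.imread("pics/top0.png");b=cv2.imread("pics/scene0.png")
f=lambda i,x,y,w,h,s:cv2.resize(i[y:y+h,x:x+w],(w*s,h*s),interpolation=cv2.INTER_NEAREST)
A=f(a,330,180,50,85,6);B=f(a,240,180,60,60,6);C=f(b,150,130,80,75,6);D=f(b,220,170,70,70,6)
o=np.zeros((600,800,3),np.uint8)
A=A[:300];o[:300,:300]=A;o[:300,310:670]=B[:300];C=C[:290];o[305:595,:400]=C[:,:400];o[305:595,405:800]=D[:290,:395]
cv2.imwrite("pics/crop.png",o)
E
```

```text
(no output)
```

View pics/crop.png

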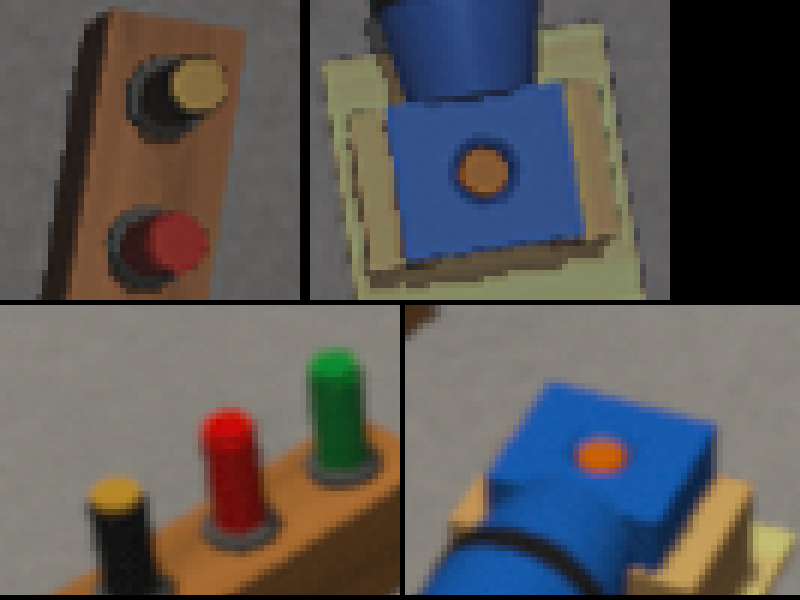

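```bash
cat >h.py <<'E'
import numpy as np,cv2
from rig import *
from scipy.spatial.transform import Rotation as R
def ray(n,p):
    m=camera_model(n);T=np.array(m["cam_to_world"]);d=T[:3,:3]@np.linalg.solve(np.array(m["mtx"]),[p[0],p[1],1.]);return T[:3,3],d/np.linalg.norm(d)
def atz(n,p,z):
    c,d=ray(n,p);return c+d*(z-c[2])/d[2]
def tri(pt,ps):
    A=0;b=0
    for n,p in(("top",pt),("scene",ps)):
        c,d=ray(n,p);P=np.eye(3)-np.outer(d,d);A=A+P;b=b+P@c
    return np.linalg.solve(A,b)
def go(xyz,yaw=None):
    s=state();r=R.from_euler("xyz",s["orientation"]);d=r.inv().apply(np.array(xyz)-s["eef_pos"])
    g=R.from_euler("xyz",[np.pi,0,s["orientation"][2] if yaw is None else yaw])
    print("shift",np.round(d/1000,4),"turn",np.round((r.inv()*g).as_rotvec()/(np.pi/2),4))
E
python3 - <<'E'
from h import *
for k,pt,ps,z in(("blk",(362.8,193.3),(169,161),120),("red",(359.5,220),(187.5,150),120),("pin",(268.5,208.2),(252.2,194.5),86)):
    print(k,atz("top",pt,z).round(1),atz("scene",ps,z).round(1),tri(pt,ps).round(1))
b=atz("top",(362.8,193.3),120);g=atz("top",(354.5,245.5),120);d=b-g;y=np.arctan2(d[1],d[0]);print(g,y)
go([b[0],b[1],180],y)
E
```

```text
blk [ 598.7 -245.8  120. ] [ 597.7 -244.7  120. ] [ 598.3 -245.1  120.3]
red [ 533.  -237.8  120. ] [ 534.3 -235.8  120. ] [ 532.8 -237.8  118.4]
pin [558.8 -15.6  86. ] [560.8 -14.6  86. ] [558.9 -15.7  84.1]
[ 470.89154898 -225.81517313  120.        ] -0.154890361180863
shift [ 0.5196 -0.2386  0.0256] turn [-0.0013  0.      0.257 ]
```

```bash
python3 -m pendant '[0.52,-0.239,0.025,0,0,0.257,0, 0.52,-0.239,0.025,0,0,0.257,0, 0.52,-0.239,0.025,0,0,0.257,0, 0.52,-0.239,0.025,0,0,0.257,0, 0.52,-0.239,0.025,0,0,0.257,0, 0.52,-0.239,0.025,0,0,0.257,0, 0.52,-0.239,0.025,0,0,0.257,0, 0.52,-0.239,0.025,0,0,0.257,0]'
python3 -c "
from h import *
go([598.5,-245.3,180],-.155)"
```

```text
time_s: 0.77
eef_pos: [412.5, -395.9, 191.0]
orientation: [-3.141, 0.001, -0.155]
ft_force: [1.6, 0.1, 0.6]
gripper_width: 1.001
finger_force: 0.0
shift [ 0.1605 -0.1776  0.011 ] turn [-0.0004  0.0003 -0.0001]
```

```bash
python3 -m pendant '[0.158,-0.174,0.011,0,0,0,0, 0.158,-0.174,0.011,0,0,0,0, 0.158,-0.174,0.011,0,0,0,0, 0.158,-0.174,0.011,0,0,0,0, 0.158,-0.174,0.011,0,0,0,0, 0.158,-0.174,0.011,0,0,0,0, 0.158,-0.174,0.011,0,0,0,0, 0.158,-0.174,0.011,0,0,0,0]'
python3 - <<'E'
from h import *
go([598.5,-245.3,73],-.155)
for n in("top","scene"):
    cv2.imwrite(f"pics/{n}1.png",read_camera(n)[:,:,::-1])
a=cv2.imread("pics/top1.png")[140:260,290:430];b=cv2.imread("pics/scene1.png")[80:220,100:240]
cv2.imwrite("pics/c1.png",np.hstack([cv2.resize(a,(400,343)),cv2.resize(b,(343,343))]))
E
```

```text
time_s: 1.43
eef_pos: [595.0, -248.5, 179.5]
orientation: [-3.141, 0.001, -0.151]
ft_force: [-1.2, -0.4, 0.3]
gripper_width: 0.996
finger_force: 0.0
shift [ 0.0032 -0.0036  0.1065] turn [-0.0002  0.0009  0.0023]
```

View pics/c1.png

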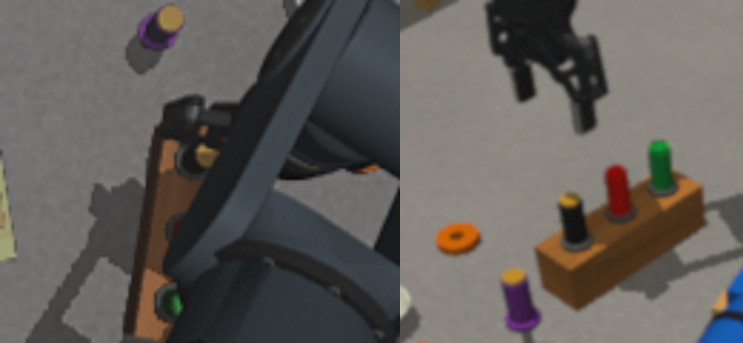

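The gripper is above the black punch (its cap shows at about (205,155) in the left crop), with the fingers straddling the row. I'll descend and close.

```bash
python3 -c "
from h import *
go([598.5,-245.3,73],-.155)"
python3 -m pendant '[0.002,-0.002,0.036,0,0,0,0, 0.002,-0.002,0.072,0,0,0,0, 0.002,-0.002,0.106,0,0,0,0, 0.002,-0.002,0.106,0,0,0,0, 0.002,-0.002,0.106,0,0,0,0]'
python3 -c "
from h import *
go([598.5,-245.3,73],-.155)"
```

```text
shift [ 0.0043 -0.0057  0.1068] turn [-0.      0.001   0.0001]
time_s: 1.95
eef_pos: [594.3, -248.9, 72.7]
orientation: [-3.14, 0.005, -0.157]
ft_force: [-0.3, -1.1, -0.6]
gripper_width: 1.002
finger_force: 0.0
shift [ 0.0036 -0.0042 -0.0003] turn [-0.0013  0.0031 -0.0013]
```

```bash
python3 -m pendant '[0.004,-0.004,0,0,0,0,0, 0.004,-0.004,0,0,0,0,0, 0.004,-0.004,0,0,0,0,0.3, 0.004,-0.004,0,0,0,0,1, 0.004,-0.004,0,0,0,0,1, 0.004,-0.004,0,0,0,0,1, 0.004,-0.004,0,0,0,0,1, 0.004,-0.004,0,0,0,0,1]'
python3 -m pendant '[0,0,0,0,0,0,1, 0,0,0,0,0,0,1]'
python3 -c "
from h import *
go([598.5,-245.3,180],-.155);print(state())"
```

```text
time_s: 2.62
eef_pos: [601.6, -245.6, 75.1]
orientation: [3.141, -0.001, -0.155]
ft_force: [-0.5, -1.2, 3.1]
gripper_width: 0.278
finger_force: 58.6
time_s: 2.78
eef_pos: [601.6, -245.6, 75.0]
orientation: [3.141, -0.001, -0.155]
ft_force: [-0.6, -0.8, 5.0]
gripper_width: 0.277
finger_force: 58.7
shift [-0.003   0.0003 -0.105 ] turn [ 0.0004 -0.0006  0.0001]
{'time_s': 2.7833, 'joint_positions': array([-5.59112428e-01,  7.17738861e-01,  1.47097273e+00, -3.16264247e-04,
        9.51761414e-01,  1.16674100e+00]), 'qvel': array([-0.00239971, -0.00025232,  0.00030261, -0.00107259, -0.00095999,
       -0.0005397 ]), 'joint_efforts': array([ 6.43425286e-01, -4.55522382e+01, -1.31067869e+01,  2.24802811e-01,
       -1.31106055e-01,  1.09617805e-02]), 'eef_pos': array([ 601.58747719, -245.58097464,   75.00962349]), 'orientation': array([ 3.14091545e+00, -9.28120933e-04, -1.54873415e-01]), 'ft_force': array([-0.55337598, -0.80636348,  4.97652773]), 'wrist_torque': array([-0.09266734,  0.14401624,  0.04810918]), 'finger_force': 58.68729650974274, 'gripper_width': 0.27729902852589516}
```

```bash
python3 -m pendant '[0,0,-0.03,0,0,0,1, 0,0,-0.06,0,0,0,1, 0,0,-0.09,0,0,0,1, 0,0,-0.12,0,0,0,1, 0,0,-0.12,0,0,0,1, 0,0,-0.12,0,0,0,1]'
python3 -c "
from h import *
go([601.6-39.4,-245.6+229.8,195],-.155)"
```

```text
time_s: 3.28
eef_pos: [602.1, -245.4, 195.8]
orientation: [3.141, -0.003, -0.155]
ft_force: [-0.7, -0.5, -2.3]
gripper_width: 0.28
finger_force: 59.5
shift [-0.0748 -0.2207  0.0004] turn [ 0.0007 -0.002   0.0001]
```

```bash
python3 -m pendant '[-0.01,-0.03,0,0,0,0,1, -0.023,-0.067,0,0,0,0,1, -0.035,-0.104,0,0,0,0,1, -0.048,-0.141,0,0,0,0,1, -0.06,-0.178,0,0,0,0,1, -0.07,-0.207,0,0,0,0,1, -0.075,-0.221,0,0,0,0,1, -0.075,-0.221,0,0,0,0,1]'
python3 -m pendant '[0,0,0,0,0,0,1, 0,0,0,0,0,0,1,0,0,0.02,0,0,0,1,0,0,0.02,0,0,0,1,0,0,0.02,0,0,0,1]'
python3 - <<'E'
from h import *
for n in("top","scene"):
    cv2.imwrite(f"pics/{n}2.png",read_camera(n)[:,:,::-1])
a=cv2.imread("pics/top2.png")[160:240,220:320];b=cv2.imread("pics/scene2.png")[100:240,180:320]
cv2.imwrite("pics/c2.png",np.hstack([cv2.resize(a,(300,240)),cv2.resize(b,(500,500))[:240]]) if 0 else cv2.resize(b,(560,560)))
s=state();print(s["eef_pos"])
E
```

```text
time_s: 3.95
eef_pos: [558.3, -11.4, 192.2]
orientation: [-3.14, 0.006, -0.151]
ft_force: [-0.2, -0.7, -1.3]
gripper_width: 0.276
finger_force: 59.5
time_s: 4.37
eef_pos: [560.5, -16.5, 173.2]
orientation: [3.142, 0.003, -0.157]
ft_force: [-0.7, -0.6, -1.4]
gripper_width: 0.277
finger_force: 59.5
[561.70248736 -16.31509908 174.52901169]
```

View pics/c2.png

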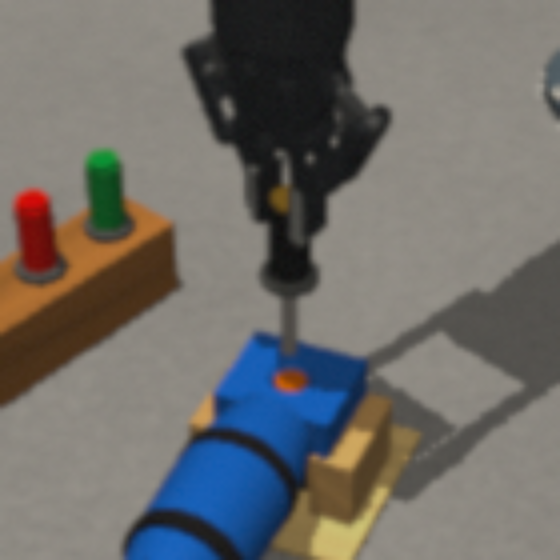

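View pics/top2.png

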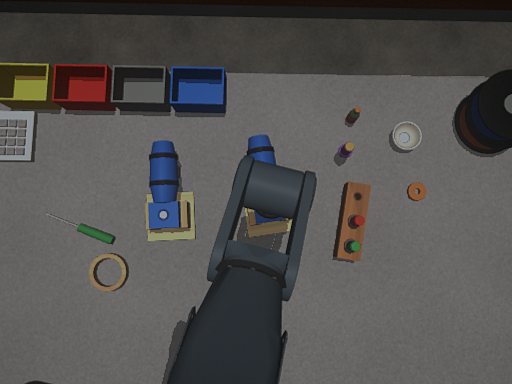

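In the scene crop the tip is at about (289,354), full-image (251.7,188.0), just above the pin at (291,380). In the top view the arm hides the pin, and the empty rack hole is at (358,196).

```bash
python3 - <<'E'
from h import *
def pr(n,X):
    m=camera_model(n);T=np.linalg.inv(np.array(m["cam_to_world"]));c=(T@np.r_[X,1])[:3];p=np.array(m["mtx"])@c;return p[:2]/p[2]
print("tip",atz("scene",(251.75,188),104.5).round(1),"pin",atz("scene",(252.2,194.5),85).round(1))
print("pred centre tip over pin",pr("scene",[560.2,-15,104.5]),"hole",atz("top",(358,196),60).round(1))
# shank axis column at tip vs pin from picture
b=cv2.imread("pics/scene2.png");print(b[184:190,246:259].mean(2).astype(int))
t=cv2.imread("pics/top2.png")[190:203,350:366].mean(2).astype(int);print(t)
E
```

```text
tip [559.  -16.8 104.5] pin [559.9 -15.2  85. ]
pred centre tip over pin [252.12506406 188.5232556 ] hole [ 597.8 -248.    60. ]
[[ 63  70  79  80  75  71  72  79 107 127 134 138 136]
 [ 61  60  60  65  70  73  72  73  83  99 115 128 131]
 [ 69  70  68  68  70  72  73  70  68  69  81  91  99]
 [ 95  95  90  76  73  72  72  70  65  62  61  62  69]
 [ 99 101  95  74  68  71  71  68  63  62  59  59  61]
 [ 99 100  93  74  64  65  67  67  63  61  62  62  62]]
[[88 87 85 86 87 84 82 83 85 84 83 84 83 81 82 88]
 [87 87 87 86 86 85 85 80 83 87 85 84 84 83 83 87]
 [87 89 91 89 85 75 68 67 69 71 78 87 83 82 84 89]
 [87 92 95 88 75 57 49 41 44 54 70 81 84 82 85 87]
 [89 93 94 84 62 37 35 34 34 39 56 69 78 82 85 88]
 [89 94 96 83 52 31 35 34 35 35 41 62 76 84 86 88]
 [89 93 94 79 59 41 34 36 36 35 38 59 73 83 86 87]
 [90 94 95 83 64 61 37 37 36 35 38 58 72 84 87 87]
 [90 95 96 91 73 63 37 34 35 34 47 67 78 85 87 87]
 [91 95 96 94 83 65 48 36 38 49 66 75 82 85 88 87]
 [92 96 95 94 89 80 73 65 65 71 75 81 82 84 87 87]
 [93 97 95 93 89 83 82 82 82 82 82 82 80 85 86 88]
 [94 97 94 92 89 85 82 84 82 82 82 80 82 84 87 88]]
```

```bash
python3 -m pendant '[0,-0.001,0.006,0,0,0,1, 0,-0.001,0.012,0,0,0,1, 0,-0.001,0.018,0,0,0,1, 0,-0.001,0.024,0,0,0,1, 0,-0.001,0.03,0,0,0,1, 0,-0.001,0.036,0,0,0,1]'
python3 -m pendant '[0,0,0.006,0,0,0,1, 0,0,0.012,0,0,0,1, 0,0,0.016,0,0,0,1, 0,0,0.016,0,0,0,1, 0,0,0.016,0,0,0,1]'
```

```text
time_s: 4.97
eef_pos: [562.5, -14.4, 139.1]
orientation: [3.141, -0.003, -0.155]
ft_force: [-1.0, -0.2, 7.8]
gripper_width: 0.279
finger_force: 60.2
time_s: 5.38
eef_pos: [561.6, -14.3, 122.3]
orientation: [3.141, -0.0, -0.155]
ft_force: [-0.5, -0.4, 1.6]
gripper_width: 0.274
finger_force: 60.0
```

```bash
python3 -m pendant '[0,0,0,0,0,0,1,0,0,-0.018,0,0,0,1, 0,0,-0.036,0,0,0,1, 0,0,-0.052,0,0,0,1, 0,0,-0.052,0,0,0,1, 0,0,-0.052,0,0,0,1,0,0,-0.052,0,0,0,1]'
python3 - <<'E'
from h import *
b=read_camera("scene")[:,:,::-1];cv2.imwrite("pics/scene3.png",b)
cv2.imwrite("pics/c3.png",cv2.resize(b[100:240,180:320],(560,560)))
E
```

```text
time_s: 5.97
eef_pos: [560.5, -14.0, 173.3]
orientation: [-3.141, 0.002, -0.155]
ft_force: [-0.8, 0.1, -1.5]
gripper_width: 0.28
finger_force: 59.6
```

View pics/c3.png

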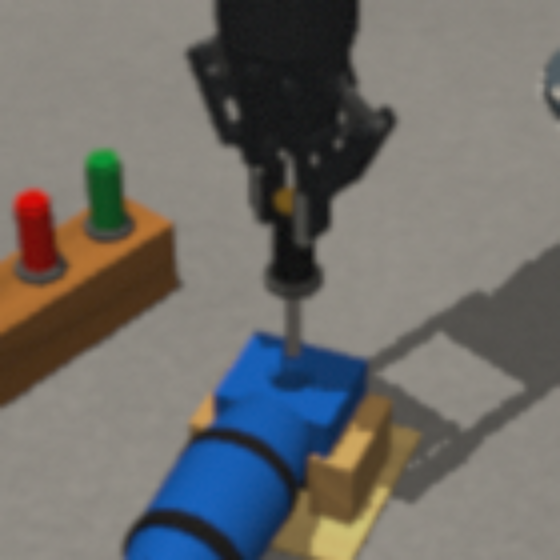

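The bore at crop (291,378) is now empty. The punch sits in the grip as before, so there was no slip and the pin was driven about 36 mm. Now back to the rack.

```bash
python3 -c "
from h import *
go([601.3,-245.9,195],-.155)"
python3 -m pendant '[0,0,-0.022,0,0,0,1, 0.005,0.015,-0.022,0,0,0,1, 0.015,0.045,-0.022,0,0,0,1, 0.026,0.077,-0.022,0,0,0,1, 0.037,0.11,-0.022,0,0,0,1, 0.049,0.146,-0.022,0,0,0,1, 0.06,0.18,-0.022,0,0,0,1, 0.068,0.205,-0.022,0,0,0,1]'
python3 -c "
from h import *
go([601.3,-245.9,195],-.155)"
```

```text
shift [ 0.0762  0.2228 -0.0223] turn [-0.0002  0.0018  0.    ]
time_s: 6.68
eef_pos: [596.6, -230.3, 194.6]
orientation: [3.141, 0.002, -0.156]
ft_force: [-0.1, -0.5, -1.1]
gripper_width: 0.276
finger_force: 59.6
shift [ 0.007   0.0147 -0.0004] turn [ 0.0001  0.001  -0.0009]
```

```bash
python3 -m pendant '[0.007,0.015,0,0,0,0,1, 0.007,0.015,0,0,0,0,1,0.007,0.015,0.02,0,0,0,1,0.007,0.015,0.04,0,0,0,1,0.007,0.015,0.04,0,0,0,1,0.007,0.015,0.04,0,0,0,1]'
python3 -c "
from h import *
go([601.3,-245.9,75],-.155);go([601.3,-245.9,75],-.155)"
```

```text
time_s: 7.18
eef_pos: [599.9, -241.4, 154.2]
orientation: [-3.139, 0.005, -0.154]
ft_force: [0.6, -0.4, -0.5]
gripper_width: 0.278
finger_force: 59.6
shift [0.0025 0.0044 0.0791] turn [-0.0016  0.0034  0.0004]
shift [0.0025 0.0044 0.0791] turn [-0.0016  0.0034  0.0004]
```

```bash
python3 -m pendant '[0.002,0.003,0,0,0,0,1, 0.002,0.003,0,0,0,0,1,0.002,0.003,0,0,0,0,1,0.002,0.003,0,0,0,0,1]'
python3 -c "
from h import *
go([601.3,-245.9,75],-.155)
b=read_camera('scene')[:,:,::-1];go([601.3,-245.9,75],-.155)
cv2.imwrite('pics/c4.png',cv2.resize(b[80:220,100:240],(560,560)))"
```

```text
time_s: 7.52
eef_pos: [603.7, -246.7, 157.5]
orientation: [3.141, -0.002, -0.155]
ft_force: [0.5, 0.2, -2.2]
gripper_width: 0.279
finger_force: 59.6
shift [-0.0026 -0.0005  0.0825] turn [ 0.0005 -0.0012  0.0002]
shift [-0.0024 -0.0004  0.0823] turn [ 0.0004 -0.0009  0.0001]
```

View pics/c4.png

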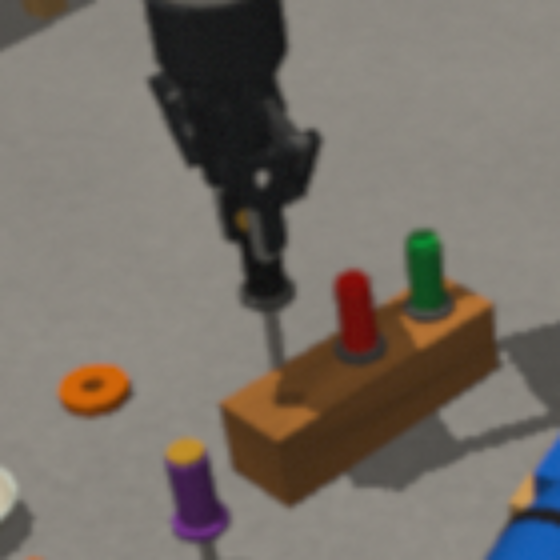

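```bash
python3 -c "
from h import *
t=atz('scene',(168.75,170.75),87.3);h=atz('scene',(172,178.75),60);h2=atz('top',(357.3,196.2),60);print(t,h,h2)
s=state()['eef_pos'];print(s);go([601.3,-245.9,75],-.155)"
```

```text
[ 599.37638694 -250.01525721   87.3       ] [ 596.34561394 -246.2386176    60.        ] [ 597.20808997 -246.17417387   60.        ]
[ 603.51528049 -246.59073432  157.28047468]
shift [-0.0024 -0.0004  0.0823] turn [ 0.0004 -0.0009  0.0001]
```

```bash
python3 -m pendant '[-0.0025,-0.001,0,0,0,0,1,-0.0025,-0.001,0.01,0,0,0,1,-0.0025,-0.001,0.02,0,0,0,1,-0.0025,-0.001,0.03,0,0,0,1,-0.0025,-0.001,0.037,0,0,0,1,-0.0025,-0.001,0.037,0,0,0,1,-0.0025,-0.001,0.037,0,0,0,1,-0.0025,-0.001,0.037,0,0,0,1]'
python3 -c "
from h import *
print(state()['wrist_torque']);go([601.3,-245.9,75],-.155)"
```

```text
time_s: 8.23
eef_pos: [601.0, -245.2, 119.2]
orientation: [3.142, -0.0, -0.155]
ft_force: [-0.4, -0.3, -1.2]
gripper_width: 0.276
finger_force: 59.6
[-0.03731961  0.03295338 -0.0180253 ]
shift [0.0004 0.0006 0.0442] turn [ 0. -0.  0.]
```

In the hole (tip at about 49 mm) with no contact force. Down to the seat.

```bash
python3 -m pendant '[0,0,0.01,0,0,0,1,0,0,0.02,0,0,0,1,0,0,0.03,0,0,0,1,0,0,0.038,0,0,0,1,0,0,0.042,0,0,0,1,0,0,0.043,0,0,0,1,0,0,0.043,0,0,0,1]'
```

```text
time_s: 8.82
eef_pos: [600.6, -245.0, 75.8]
orientation: [-3.141, 0.001, -0.155]
ft_force: [-0.0, 0.3, -0.9]
gripper_width: 0.274
finger_force: 59.5
```

Less than 1 mm from the seat and free of contact. Open, then withdraw straight up.

```bash
python3 -m pendant '[0,0,0.001,0,0,0,1,0,0,0.001,0,0,0,0.6,0,0,0.001,0,0,0,0.3,0,0,0.001,0,0,0,0,0,0,0.001,0,0,0,0,0,0,0.001,0,0,0,0,0,0,0.001,0,0,0,0]'
python3 -m pendant '[0,0,-0.02,0,0,0,0,0,0,-0.05,0,0,0,0,0,0,-0.08,0,0,0,0,0,0,-0.11,0,0,0,0,0,0,-0.14,0,0,0,0,0,0,-0.14,0,0,0,0,0,0,-0.14,0,0,0,0]'
python3 -c "
from h import *
b=read_camera('scene')[:,:,::-1]
cv2.imwrite('pics/c5.png',cv2.resize(b[80:270,100:300],(600,570)))"
```

```text
time_s: 9.4
eef_pos: [600.9, -245.1, 75.6]
orientation: [3.141, -0.0, -0.155]
ft_force: [-0.0, -0.1, 0.9]
gripper_width: 0.996
finger_force: 0.0
time_s: 9.98
eef_pos: [602.0, -245.8, 218.0]
orientation: [3.139, -0.005, -0.155]
ft_force: [0.2, 0.6, -0.4]
gripper_width: 0.997
finger_force: 0.0
```

View pics/c5.png

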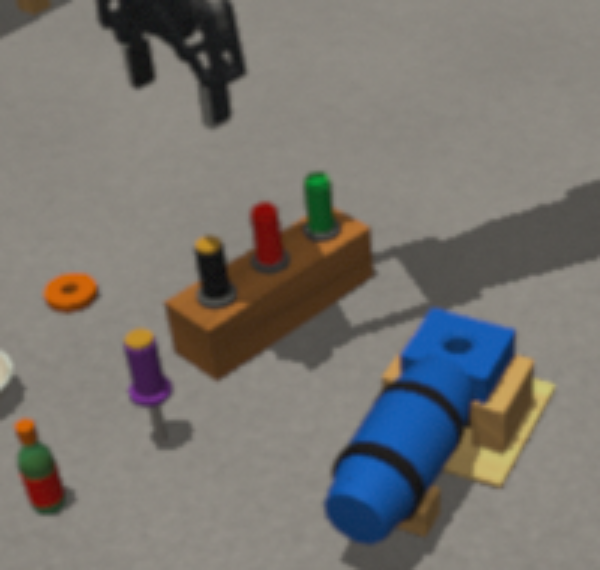

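The black punch stands upright and seated at crop (212,270), the bore at (458,345) is empty, and the gripper is clear of everything.

```bash
python3 -c "
from rig import *
print(job_done())"
```

```text
the job is handed in; nothing more can be done
None
```

The job is handed in (no verdict was returned): the orange pin was driven down about 36 mm by the arm's readings and its bore is empty, the black punch is back upright and seated in its own rack hole, the gripper is clear, and I never went near the white pin.

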